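# Check the half-open setting of a sprung cracker-bin shutter

## Task

Before the empty cracker bin is filled, its shutter opening has to be read off a rule: lay the wooden rule flat on the counter with a long edge flush against the front edge of the bin's base board, roughly in the middle, and let go of it while the shutter is still shut. Then slide the sprung shutter by its upright post to half its travel and finish while still holding it there against the spring with the gripper's fingers; never let it open beyond three quarters, and do not disturb the jar, the carton or the tin.

Things in the scene. Friction and masses are not known exactly. Their poses are not given: they have to be found in the camera images.
- dispenser: Fixed wooden dispenser; origin at the centre of the underside of its base board, 240 (x) x 260 (y) x 25 mm. x points from its front to its back, y left seen from the robot, z up; heading within 0.25 rad of the robot's x. An empty open bin stands on the rear part, from x = -10 to 120 mm, over the full width, top 110 mm above the counter; guide rails stick out 9 mm in front of it.
- edge (a point): Middle of the base board's front edge (the face the rule is laid against, facing the robot), at counter level: x = -120 mm in the dispenser's frame, same axes. The face is straight, 260 mm long, 25 mm high. The board behind it is bare up to the bin but for flat dark metal lines: the long one marks the post's place at half travel, the short ones shut and fully open.
- gate (a joint): Travel of the steel shutter plate on the bin's front, m: 0 = shut (at rest), 0.08 = fully open; it opens towards the dispenser's +y (left). Half is 0.04. A spring pulls it shut: about 3.3 N when shut, rising evenly to 7.7 N at half and 12.1 N fully open; it slides shut when let go.
- post (a point): Centre of the top of the shutter's upright post, a dark steel bar 20 (x) x 16 (y) mm, top 125 mm above the counter, standing free above 70 mm on a flat arm from the shutter plate. In the dispenser's frame it is at x = -50, y = -40 mm + travel, its axes the same; 30 mm clear between it and the bin's front (21 mm to the rails).
- rule: Loose straight wooden rule, 28 (x) x 240 (y, its length) x 12 mm, about 120 g, lying flat right of the dispenser, pointing roughly away from the robot. Origin at the centre of its underside. In its middle stands a dark square wooden grip 18 (x) x 20 (y) mm, top 46 mm above the underside. Same both ways round; either long edge may be laid against the board.
- jar: Bystander: round glass jar with metal lid, largest diameter 112, 158 mm high, origin at the centre of its underside; stands left of the dispenser.
- carton: Bystander: flat closed gift carton 200 (x) x 110 (y) x 42 mm, origin at the centre of its underside; lies right of the rule.
- tin: Bystander: plain metal can, diameter 68, 100 mm high, origin at the centre of its underside; stands at the far right.
Things that resemble listed ones, but are neither listed nor needed, are in the scene too. There is more than one size of the rule; the job needs the larger.

How it is judged:
By the outcome, as a careful person would: the job done as asked, in the order asked, and still so for the second after the job is handed in, while the arm keeps its last pose, push and grip.
It also fails if it takes over 51 s, if anything falls off the work surface, if the arm or the gripper's body presses on something with over 40 N, if the wrist force passes 120 N, or if a joint passes its speed limit or range.

## Robot

A 6-joint arm with a two-finger parallel gripper is mounted at the origin on the work surface. World frame = base frame: x ahead of the robot, y to its left, z up, the work surface at z = 0. Lengths are in mm, angles in rad, forces in N, time in s.
With the tool pointing down it reaches from about 425 to 1125 mm from the base axis. Payload 14.9 kg.
Tool frame: the origin (TCP) lies where the fingers leave the gripper's body, on its centre line; the fingertips stand ctrl.tip_extent ahead of it and the grasp point (between the pads) lies 60 mm ahead of it (ctrl.tip_extent is the distance from the TCP to the fingertips, in mm); z points along the fingers, y is the direction in which the jaws open and shut (so a half turn about z gives the same grasp; the last joint's range is limited). The gripper opens to 91 mm and grips with 3 to 60 N. Pads are 32 mm wide; open, the fingers measure 118 mm over their backs; the gripper's body (76 mm by 178 mm) begins 60 mm behind the grasp point.
Start: joints at [-1.19, 0.379, 1.734, -0, 1.028, -0.033], TCP at [281.461, -640.935, 292.232] pointing down, gripper open.
Joint ranges: [-2.77, 2.77], [-0.74, 2.19], [0, 2.66], [-1.06, 4.2], [0.31, 2.87], [-3.08, 3.08]. Speed limits (rad/s): [1.89, 1.89, 2.39, 3.14, 3.14, 3.14].

## Interface

Orientations are given as a rotation vector (axis times angle).
In Python, from workcell import ctrl, vision gives the robot as it stands.
- The arm moves only by the tool jog_arm, never from a script. Its argument "targets" is a list that holds one entry, the list of rows, each a list of 4 numbers: the shift along the tool's x, y, z in mm, then the turn about the tool's z in degrees. A call has 1 to 20 rows; each row is the pose to reach, as a shift and turn from the pose measured when the call began, along the tool's axes at that moment; what a row does not reach only later rows make up. A row lasts 1/10 s, in which the tool goes at most 50 mm and 8.59 degrees, less where a joint would pass 70% of its speed; a pose out of reach is approached as far as the arm can. A call with a gripper value outside its range is refused whole. "claw" is the opening, from -1 (shut) to 1 (fully open), set as the call begins (left out, the last holds). The fingers move at their own pace and stop on an object; "newtons" is the grip in N (left out, the last holds). Time passes only in rows, so rows that repeat a pose let the fingers close. It gives the time, the measured TCP pose, the force and the opening at its end, in the units of the state.
- ctrl.get_obs(): the state, without advancing time (a new reading comes with each control period).
- vision.grab_frame(name): name is "scene" or "top" or "wrist"; returns a dict with "color" (480x640x3 uint8, blue, green, red), "intrinsics" (3x3 intrinsics, pixels), "world_to_cam" (4x4, takes a point from world to camera coordinates). Camera axes: x right, y up, looking along -z (the intrinsics and any distortion apply to the point x, -y, -z); pixel columns grow to the right and rows downward; lengths in mm; the calibration is good to about 2 mm. A picture is of the moment at which its call begins. There is no depth.
- ctrl.finish_job(): hands the job in, once; it reports no verdict.
The state is a dict: "clock": time; "q": joint angles; "dq": joint speeds; "effort": joint torques, N m; "position": TCP position; "eef_rot": TCP orientation; "contact_force": force on the tool from outside, world axes, zero at the start; "torque": the same for the moment, N m; "opening": finger opening in mm.
Only numpy, scipy, OpenCV 4.12 (cv2) and the standard library are available. Lean on these libraries where they do the work, as an engineer would, in place of code of your own. Each camera call takes 0.05 s, during which the arm holds its last target. There are 200 camera calls.

## Working session

There is one attempt and no reset: what is moved stays moved. The work goes in short steps, Python scripts to look and compute and a tool call to move; the robot and the scene stay as the last step left them, time stands still between calls to the robot, and variables do not carry over. Pictures are saved under pics/ and viewed, about 8 in all and at most 12, crops included, and the job is handed in when it is done.

Besides the shell and the picture viewer there is one more tool, called after "Call:" by a JSON object that holds its "method" and its "body", one argument or row to a line. jog_arm: Moves the arm, as the interface text tells. Its arguments: {"type":"object","properties":{"targets":{"type":"array","items":{"type":"array","items":{"type":"array","items":{"type":"number"}}}},"claw":{"type":"number"},"newtons":{"type":"number"}},"required":["targets"]}

```bash
ls; mkdir -p pics; cat > h.py <<'E'
import numpy as np, cv2
from workcell import ctrl, vision
def grab(n,f=None):
    d=vision.grab_frame(n)
    if f: cv2.imwrite('pics/'+f,d['color']); np.savez('pics/'+f+'.npz',K=d['intrinsics'],T=d['world_to_cam'])
    return d
def cam(f):
    d=np.load('pics/'+f+'.npz'); return d['K'],d['T']
def proj(c,P):
    K,T=c; P=np.atleast_2d(P).astype(float); p=P@T[:3,:3].T+T[:3,3]; p=p*[1,-1,-1]; p=p@K.T; return p[:,:2]/p[:,2:]
def back(c,uv,z):
    K,T=c; uv=np.atleast_2d(uv).astype(float); r=np.c_[uv,np.ones(len(uv))]@np.linalg.inv(K).T*[1,-1,-1]
    R=T[:3,:3]; o=-R.T@T[:3,3]; d=r@R; z=np.broadcast_to(z,len(uv)); return o+d*((z-o[2])/d[:,2])[:,None]
E
python3 - <<'E'
from h import *
o=ctrl.get_obs(); print({k:np.round(v,3) for k,v in o.items()}, ctrl.tip_extent)
for n in ['top','scene']:
    d=grab(n,n+'1.png'); print(n,d.keys(),d['intrinsics'],d['world_to_cam'])
E
```

```text
pics
{'clock': np.float64(0.0), 'q': array([-1.19 ,  0.379,  1.735, -0.   ,  1.028, -0.033]), 'dq': array([-0.001, -0.001,  0.   ,  0.001,  0.   ,  0.002]), 'effort': array([ 2.0000e-03, -7.6372e+01, -4.3437e+01,  6.5000e-02,  4.2000e-02,
       -0.0000e+00]), 'position': array([ 281.324, -640.615,  291.558]), 'eef_rot': array([-3.073, -0.645,  0.   ]), 'contact_force': array([ 0.566,  0.123, -0.3  ]), 'torque': array([ 0.063, -0.014,  0.005]), 'opening': np.float64(91.299)} 78.3
top dict_keys(['color', 'intrinsics', 'world_to_cam']) [[496.30477065   0.         315.43288323]
 [  0.         496.30477065 231.62513385]
 [  0.           0.           1.        ]] [[-1.36566545e-02 -9.99645364e-01 -2.28613687e-02 -2.77787142e+01]
 [ 9.93613887e-01 -1.61282064e-02  1.11675081e-01 -5.73861175e+02]
 [-1.12004189e-01 -2.11902654e-02  9.93481773e-01 -1.22322235e+03]
 [ 0.00000000e+00  0.00000000e+00  0.00000000e+00  1.00000000e+00]]
scene dict_keys(['color', 'intrinsics', 'world_to_cam']) [[495.33850609   0.         321.36464377]
 [  0.         495.33850609 240.45441521]
 [  0.           0.           1.        ]] [[-2.44907368e-01  9.69407300e-01 -1.64276550e-02  1.81359421e+02]
 [-6.98733474e-01 -1.64728211e-01  6.96158135e-01  3.20990245e+02]
 [ 6.72154680e-01  1.81972809e-01  7.17700483e-01 -1.58923160e+03]
 [ 0.00000000e+00  0.00000000e+00  0.00000000e+00  1.00000000e+00]]
```

View pics/top1.png

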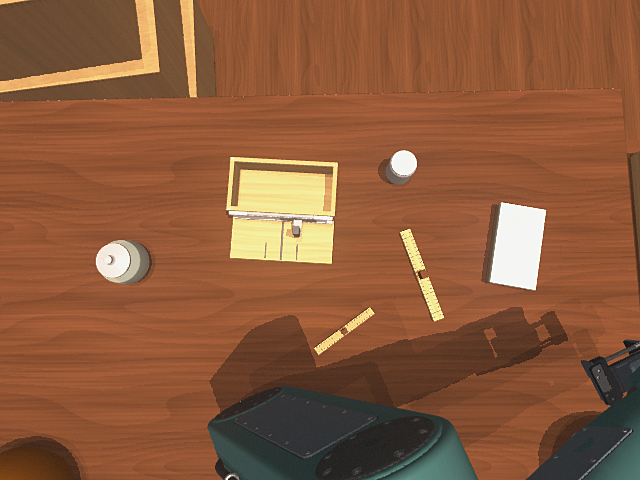

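View pics/scene1.png

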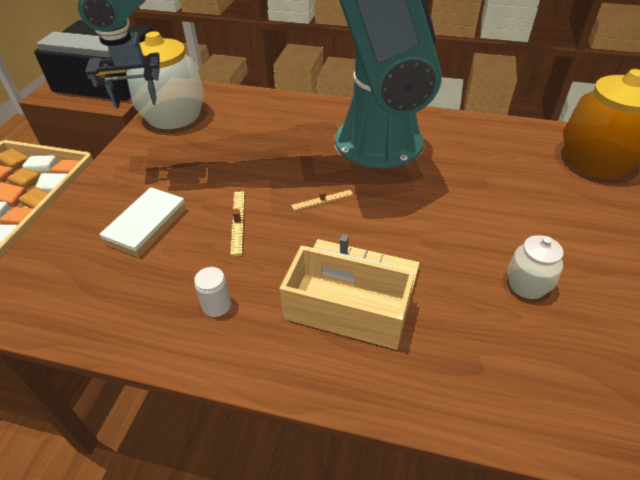

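Top view: two rules. One is at (421,275), about 95 px long, right of the dispenser and pointing away from the robot. The other is at (345,330), about 75 px long and diagonal. The first fits the description. The dispenser front edge runs (230,259)–(332,263), and the post is at (297,224). I'll confirm in an enlarged crop.

```bash
python3 - <<'E'
from h import *
im=cv2.imread('pics/top1.png')[200:360,220:450]
cv2.imwrite('pics/crop1.png',cv2.resize(im,None,fx=3.4,fy=3.4,interpolation=cv2.INTER_CUBIC))
c=cam('top1.png')
print(back(c,[[407,230],[437,320],[373,309],[317,353]],12),back(c,[[231,258],[332,263]],25))
E
```

```text
[[ 575.99816877 -270.34317496   12.        ]
 [ 347.94373773 -337.42026575   12.        ]
 [ 377.21340377 -178.23076473   12.        ]
 [ 270.22230326  -35.67398032   12.        ]] [[510.29072794 178.98589854  25.        ]
 [493.83061981 -76.91674986  25.        ]]
```

View pics/crop1.png

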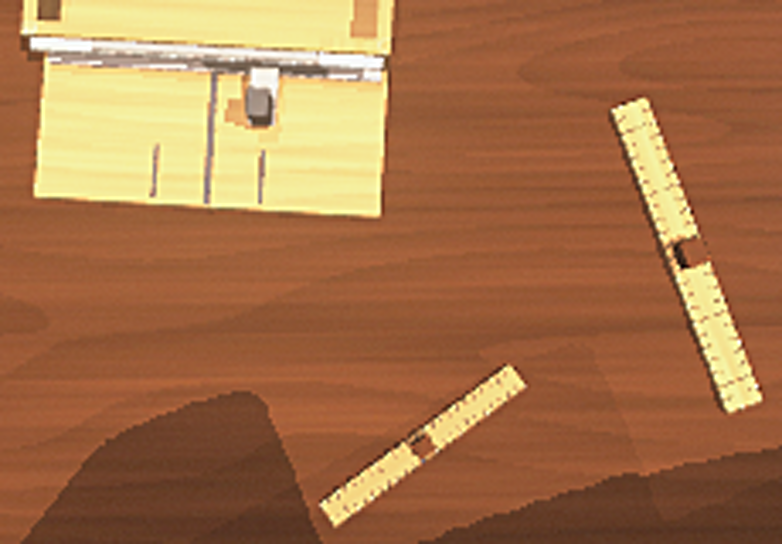

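The crop confirms the choice. The larger rule has corners (611,112), (650,97), (762,399), (727,413) and back-projects to about 238 mm long. The small one at about (423,445) is about 178 mm. Next I'll fit the poses.

```bash
cat >> h.py <<'E'
def rulemask(im):
    h=cv2.cvtColor(im,cv2.COLOR_BGR2HSV); return ((h[...,0]>15)&(h[...,0]<35)&(h[...,1]>50)&(h[...,2]>140)).astype(np.uint8)
def wline(c,img,x0,x1,z):
    "front edge: lowest yellow pixel per column x0..x1, world line fit at height z"
    m=rulemask(img); 
    p=np.array([[x,np.flatnonzero(m[230:300,x]).max()+230+.5] for x in range(x0,x1)])
    w=back(c,p,z); vx,vy,a,b=cv2.fitLine(w[:,:2].astype(np.float32),cv2.DIST_HUBER,0,.01,.01).ravel()
    s=np.sign(vy); return np.array([a,b]),s*np.array([vx,vy]),p
E
python3 - <<'E'
from h import *
im=cv2.imread('pics/top1.png'); c=cam('top1.png')
m=rulemask(im); m2=m*0; m2[222:330,395:448]=m[222:330,395:448]
ys,xs=np.nonzero(m2); w=back(c,np.c_[xs,ys],12)[:,:2].astype(np.float32)
r=cv2.minAreaRect(w); print('rule',r, len(w))
a,d,p=wline(c,im,240,325,25); print('edge',a,d,np.degrees(np.arctan2(-d[0],d[1])))
L,R=[], []
for y in range(240,256):
    q=np.flatnonzero(m[y,225:340])+225; L.append([q.min()-.5,y]);R.append([q.max()+.5,y])
print(back(c,L,25)[[0,5,10,15]],back(c,R,25)[[0,5,10,15]])
# grip in crop: top corners
print('post',back(c,[[220+258/3.4,200+104/3.4]],125), 'grip',back(c,[[220+683/3.4,200+254/3.4]],46))
E
```

```text
rule ((462.65716552734375, -302.82989501953125), (240.6998748779297, 28.00872802734375), 18.989233016967773) 904
edge [501.14517   51.319305] [0.07588768 0.9971164 ] -4.3522277
[[556.19473875 180.51365177  25.        ]
 [543.41137315 180.4429252   25.        ]
 [530.65695404 180.37235878  25.        ]
 [517.97000325 182.8516312   25.        ]] [[552.08043696 -79.19714072  25.        ]
 [539.36193873 -78.97454474  25.        ]
 [526.71098968 -76.22384967  25.        ]
 [514.04909552 -76.00509144  25.        ]]
post [[566.06556799   7.43290164 125.        ]] grip [[ 460.75853897 -295.05104372   46.        ]]
```

```bash
cat >> h.py <<'E'
from scipy.spatial.transform import Rotation as Ro
def go(xyz,jaw):
    "shift in tool axes & turn (deg) to TCP xyz with jaw axis at world angle jaw (deg, mod 180)"
    o=ctrl.get_obs(); R=Ro.from_rotvec(o['eef_rot']).as_matrix()
    cur=np.degrees(np.arctan2(R[1,1],R[0,1])); t=-(jaw-cur); t=(t+90)%180-90
    s=R.T@(np.array(xyz)-o['position'])
    print('clock %.2f'%o['clock'],'pos',o['position'].round(1),'jaw %.2f'%cur,'tilt',R[2].round(4),'shift',s.round(1),'turn %.2f'%t,'f',o['contact_force'].round(1),'open %.1f'%o['opening'],'q6 %.2f'%o['q'][5])
E
python3 - <<'E'
from h import *
go([462.7,-302.8,210],19)
E
```

```text
clock 0.10 pos [ 281.3 -640.7  291.6] jaw -66.29 tilt [ 1.0e-04 -1.1e-03 -1.0e+00] shift [ 301.9 -236.3   81.9] turn -85.29 f [-0.  -0.2  0.1] open 91.1 q6 -0.03
```

Call:
{"method": "jog_arm", "body": {
  "targets": [
    [[30, -24, 8, -8], [60, -47, 16, -16], [90, -71, 24, -24], [121, -95, 33, -32], [151, -118, 41, -40], [181, -142, 49, -48], [211, -165, 57, -56], [241, -189, 65, -64], [271, -212, 73, -72], [302, -236, 82, -80], [302, -236, 82, -85.3], [302, -236, 82, -85.3], [302, -236, 82, -85.3], [302, -236, 82, -85.3]]
  ],
  "claw": 0.3
}}

```text
clock: 1.5
position: [462.7, -303.7, 210.0]
eef_rot: [-1.828, -2.554, -0.001]
contact_force: [0.5, -0.9, -0.3]
opening: 59.5
```

```bash
python3 - <<'E'
from h import *
go([462.7,-302.8,107],19)
d=grab('wrist','w1.png'); print(cam('w1.png'))
E
```

```text
clock 1.50 pos [ 462.7 -303.7  210. ] jaw 18.83 tilt [ 8.e-04  1.e-04 -1.e+00] shift [  0.8   0.3 103. ] turn -0.17 f [ 0.5 -0.9 -0.3] open 59.5 q6 -0.95
(array([[398.95893522,   0.        , 318.4154573 ],
       [  0.        , 398.95893522, 246.10366178],
       [  0.        ,   0.        ,   1.        ]]), array([[ 9.46686348e-01,  3.22156371e-01, -4.81088245e-04,
        -3.40258978e+02],
       [-3.12140594e-01,  9.16882537e-01, -2.48786382e-01,
         4.30669517e+02],
       [-7.97070165e-02,  2.35672838e-01,  9.68558261e-01,
        -2.00537053e+02],
       [ 0.00000000e+00,  0.00000000e+00,  0.00000000e+00,
         1.00000000e+00]]))
```

View pics/w1.png

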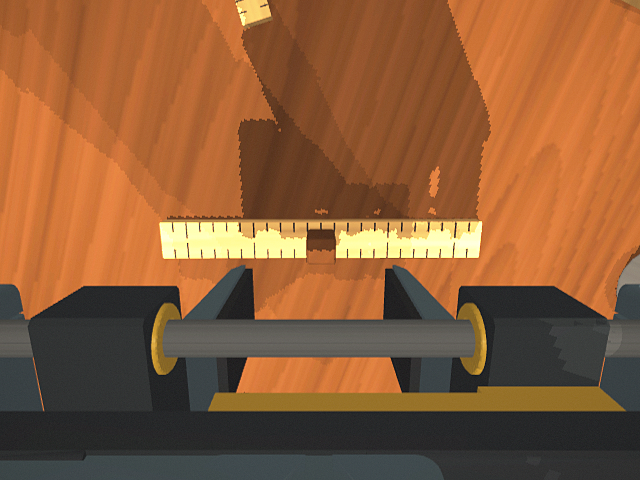

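Wrist view: the rule spans (161,221)–(481,258), square to the jaws. The grip is at about (321,246), with its top at rows ~236–264, between the fingers.

```bash
python3 - <<'E'
from h import *
c=cam('w1.png'); im=cv2.imread('pics/w1.png'); print(back(c,[[161,220.5],[480.5,220.5],[481,258.5],[161,259]],12))
P=back(c,[[161,220.5],[480.5,220.5],[481,258.5],[161,259]],12)[:,:2]; e=P[1]-P[0]+P[2]-P[3]
print(P.mean(0),np.degrees(np.arctan2(e[1],e[0])), np.linalg.norm(e)/2,np.linalg.norm(P[0]-P[3]))
C=P.mean(0);u=e/np.linalg.norm(e);v=np.array([-u[1],u[0]])
print(proj(c,[[*(C+a*u*10+b*v*9),46] for a,b in [(-1,1),(1,1),(1,-1),(-1,-1)]]))
E
```

```text
[[ 348.34832732 -327.29870197   12.        ]
 [ 571.05027053 -251.49080224   12.        ]
 [ 583.57193886 -277.98368131   12.        ]
 [ 355.11448962 -356.17807136   12.        ]]
[ 464.52125658 -303.23781422] 18.84722873788121 238.35976099921388 29.66140469394077
[[305.90453257 238.64139336]
 [336.33226933 238.61694127]
 [336.05673905 264.82180917]
 [306.13988902 264.84447572]]
```

Call:
{"method": "jog_arm", "body": {
  "targets": [
    [[0.5, 0.5, 30, 0], [0.5, 0.5, 60, 0], [0.5, 0.5, 80, 0], [0.5, 0.5, 95, 0], [0.5, 0.5, 103, 0], [0.5, 0.5, 103, 0], [0.5, 0.5, 103, 0]]
  ]
}}

```text
clock: 2.25
position: [463.3, -303.4, 107.7]
eef_rot: [1.828, 2.555, 0.001]
contact_force: [0.7, 0.1, 0.9]
opening: 59.4
```

Call:
{"method": "jog_arm", "body": {
  "targets": [
    [[0, 0, 0, 0], [0, 0, 0, 0], [0, 0, 0, 0], [0, 0, 0, 0], [0, 0, 0, 0], [0, 0, 0, 0], [0, 0, 0, 0], [0, 0, 0, 0]]
  ],
  "claw": -1,
  "newtons": 25
}}

```text
clock: 3.05
position: [463.4, -303.3, 107.8]
eef_rot: [1.828, 2.555, 0.001]
contact_force: [-0.4, 1.3, 2.7]
opening: 19.5
```

```bash
python3 - <<'E'
from h import *
go([470,-200,150],-85.65+180)
E
```

```text
clock 3.05 pos [ 463.4 -303.3  107.8] jaw 18.83 tilt [ 1.e-04  6.e-04 -1.e+00] shift [ 95.7  39.7 -42.2] turn -75.52 f [-0.4  1.3  2.7] open 19.5 q6 -0.95
```

```bash
python3 - <<'E'
from h import *
go([481.3,54,160],85.65)
E
```

```text
clock 3.05 pos [ 463.4 -303.3  107.8] jaw 18.83 tilt [ 1.e-04  6.e-04 -1.e+00] shift [332.4 132.3 -52.1] turn -66.82 f [-0.4  1.3  2.7] open 19.5 q6 -0.95
```

Call:
{"method": "jog_arm", "body": {
  "targets": [
    [[0, 0, -20, 0], [0, 0, -40, 0], [10, 4, -52, -5], [30, 12, -52, -12], [55, 22, -52, -20], [80, 32, -52, -28], [105, 42, -52, -36], [130, 52, -52, -44], [155, 62, -52, -52], [180, 72, -52, -60], [208, 83, -52, -66.8], [236, 94, -52, -66.8], [264, 105, -52, -66.8], [290, 115.5, -52, -66.8], [312, 124, -52, -66.8], [326, 130, -52, -66.8], [332.5, 132.3, -52, -66.8], [332.5, 132.3, -52, -66.8], [332.5, 132.3, -52, -66.8]]
  ]
}}

```text
clock: 4.95
position: [481.1, 53.6, 159.8]
eef_rot: [0.12, 3.139, 0.0]
contact_force: [-0.1, -0.1, -1.0]
opening: 19.8
```

```bash
python3 - <<'E'
from h import *
go([481.3,54,108],85.65)
d=grab('wrist','w2.png')
E
```

```text
clock 4.95 pos [481.1  53.6 159.8] jaw 85.63 tilt [-3.e-04  2.e-04 -1.e+00] shift [-0.1  0.4 51.8] turn -0.02 f [-0.1 -0.1 -1. ] open 19.8 q6 -1.43
```

View pics/w2.png

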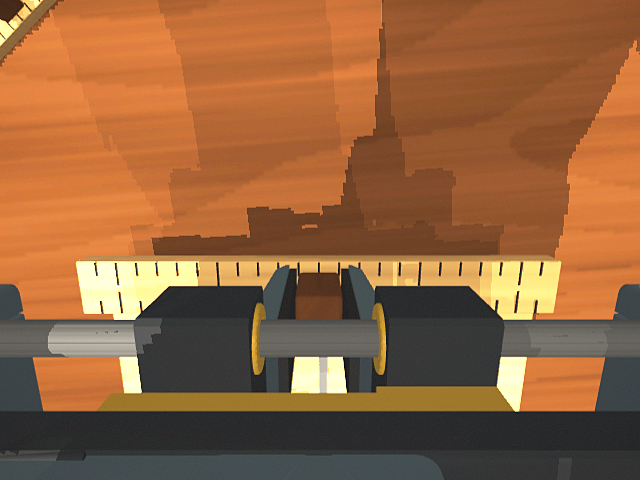

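Call:
{"method": "jog_arm", "body": {
  "targets": [
    [[0, 0.4, 20, 0], [0, 0.4, 38, 0], [0, 0.4, 46, 0], [0, 0.4, 50, 0], [0, 0.4, 52, 0], [0, 0.4, 52, 0], [0, 0.4, 52, 0]]
  ]
}}

```text
clock: 5.7
position: [481.5, 53.8, 108.3]
eef_rot: [0.121, 3.138, 0.0]
contact_force: [0.5, -0.3, -1.3]
opening: 19.7
```

Call:
{"method": "jog_arm", "body": {
  "targets": [
    [[0, 0, 0, 0], [0, 0, 0, 0], [-0.5, 0, 0, 0], [-1, 0, 0, 0], [-1.5, 0, 0, 0], [-2, 0, 0, 0], [-2.5, 0, 0, 0], [-3, 0, 0, 0], [-3.5, 0, 0, 0], [-4, 0, 0, 0], [-4, 0, 0, 0]]
  ],
  "newtons": 6
}}

```text
clock: 6.8
position: [485.6, 53.5, 108.3]
eef_rot: [0.121, 3.138, 0.0]
contact_force: [0.2, 0.1, -1.8]
opening: 19.9
```

Call:
{"method": "jog_arm", "body": {
  "targets": [
    [[-0.5, 0, 0, 0], [-1, 0, 0, 0], [-1.5, 0, 0, 0], [-2, 0, 0, 0], [-2.5, 0, 0, 0], [-3, 0, 0, 0], [-3, 0, 0, 0]]
  ]
}}

```text
clock: 7.5
position: [488.6, 53.3, 108.3]
eef_rot: [0.121, 3.138, 0.0]
contact_force: [-0.4, -0.2, -1.4]
opening: 20.2
```

Call:
{"method": "jog_arm", "body": {
  "targets": [
    [[0, 0, 0.4, 0], [0, 0, 0.8, 0], [0, 0, 0.8, 0], [-0.5, 0, 0.8, 0], [-1, 0, 0.8, 0], [-1.5, 0, 0.8, 0], [-2, 0, 0.8, 0], [-2, 0, 0.8, 0]]
  ]
}}

```text
clock: 8.3
position: [490.1, 53.1, 107.5]
eef_rot: [-0.121, -3.139, -0.0]
contact_force: [-4.7, 1.1, 7.4]
opening: 20.1
```

Call:
{"method": "jog_arm", "body": {
  "targets": [
    [[-0.5, 0, 0, 0], [-1, 0, 0, 0], [-1.5, 0, 0, 0], [-2, 0, 0, 0], [-2, 0, 0, 0]]
  ]
}}

```text
clock: 8.8
position: [491.4, 53.0, 107.4]
eef_rot: [-0.121, -3.137, -0.0]
contact_force: [-4.9, 0.4, 5.2]
opening: 20.2
```

Call:
{"method": "jog_arm", "body": {
  "targets": [
    [[-0.5, 0, -0.3, 0], [-1, 0, -0.3, 0], [-1.5, 0, -0.3, 0], [-2, 0, -0.3, 0], [-2, 0, -0.3, 0]]
  ]
}}

```text
clock: 9.3
position: [493.4, 52.9, 107.7]
eef_rot: [-0.12, -3.137, -0.0]
contact_force: [-4.9, 0.5, 5.0]
opening: 20.0
```

```bash
python3 - <<'E'
from h import *
go([481.3,54,108],85.65); print(ctrl.get_obs()['torque'])
d=grab('top','t2.png')
im=d['color'][215:285,220:350]
cv2.imwrite('pics/crop2.png',cv2.resize(im,None,fx=6,fy=6,interpolation=cv2.INTER_CUBIC))
E
```

```text
clock 9.30 pos [493.4  52.9 107.7] jaw 85.60 tilt [ 0.0022 -0.     -1.    ] shift [12.1  0.2 -0.3] turn -0.05 f [-4.9  0.5  5. ] open 20.0 q6 -1.43
[ 0.21852142  0.76203778 -0.01315277]
```

View pics/crop2.png

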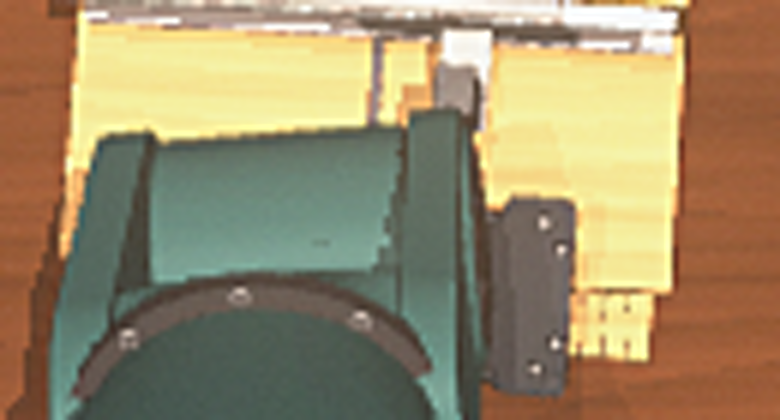

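The top crop shows the rule's right end at (570–655, 290–360), meeting the board corner at (670,292) with no visible gap. I'll release it and rise.

Call:
{"method": "jog_arm", "body": {
  "targets": [
    [[0, 0, 0, 0], [0, 0, 0, 0], [0, 0, 0, 0], [0, 0, 0, 0], [0, 0, 0, 0], [0, 0, -4, 0], [0, 0, -15, 0], [0, 0, -35, 0], [0, 0, -65, 0], [0, 0, -100, 0], [0, 0, -120, 0], [0, 0, -120, 0]]
  ],
  "claw": 0.1
}}

```text
clock: 10.55
position: [494.9, 52.9, 231.2]
eef_rot: [0.12, 3.136, 0.001]
contact_force: [0.1, 0.4, 0.3]
opening: 50.4
```

```bash
python3 - <<'E'
from h import *
go([568,7.3,230],85.65)
d=grab('wrist','w3.png')
E
```

```text
clock 10.55 pos [494.9  52.9 231.2] jaw 85.60 tilt [-3.2e-03  8.0e-04 -1.0e+00] shift [-76.3 -39.9   1.4] turn -0.05 f [0.1 0.4 0.3] open 50.4 q6 -1.43
```

View pics/w3.png

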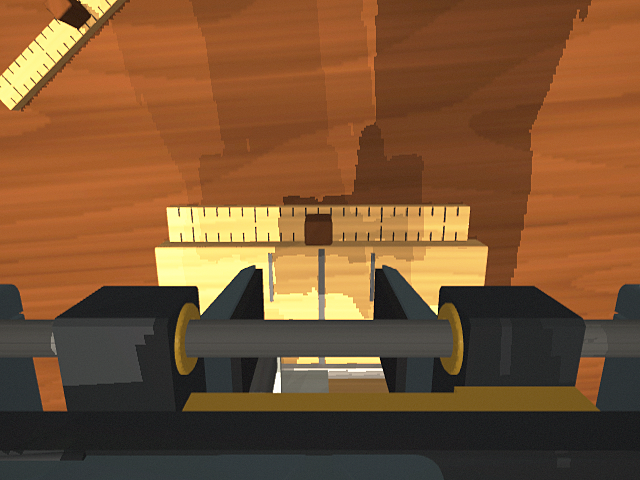

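Wrist view: the rule spans (168–470, 207–243) and lies against the board edge (155–487, row ~245), about centred. The half-travel line is at column 321, with the short marks at 270 and 374. I'll refine the dispenser position from these and check for a gap.

```bash
python3 - <<'E'
from h import *
c=cam('w3.png'); im=cv2.imread('pics/w3.png')
print(back(c,[[155,246.5],[321,244],[487,242],[321,252],[270,256],[374,254]],25).round(1))
print('rule',back(c,[[167,206.5],[469.5,206.5],[470,242],[167,243]],12).round(1))
cv2.imwrite('pics/crop3.png',np.vstack([cv2.resize(im[225:260,145:245],None,fx=8,fy=8,interpolation=2),cv2.resize(im[225:260,395:495],None,fx=8,fy=8,interpolation=2)]))
E
```

```text
[[493.  -73.5  25. ]
 [500.9  54.   25. ]
 [509.2 181.2  25. ]
 [507.3  53.5  25. ]
 [507.4  13.9  25. ]
 [512.1  94.3  25. ]]
rule [[464.7 -64.1  12. ]
 [483.  172.1  12. ]
 [511.9 173.   12. ]
 [493.9 -69.1  12. ]]
```

View pics/crop3.png

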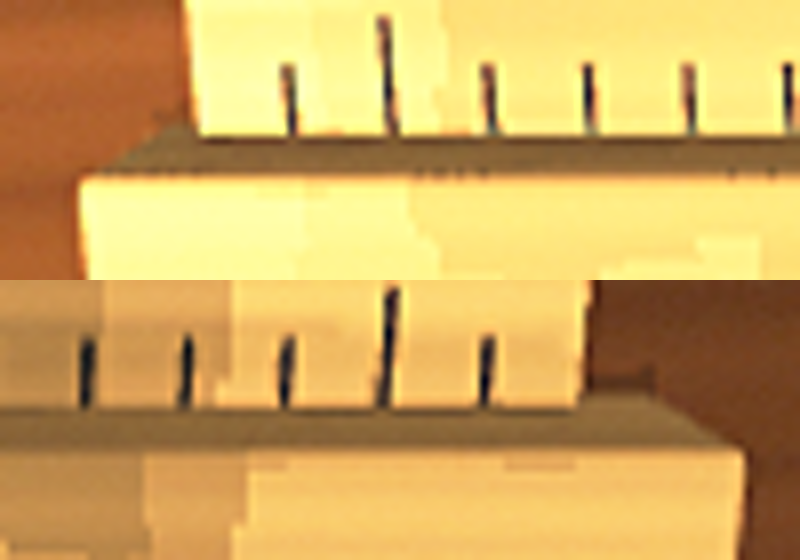

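```bash
python3 - <<'E'
from h import *
c=cam('w3.png')
# crop->image: u=145(395)+X/8-.44, v=225+Y/8-.44
f=lambda X,Y,u0:[u0+X/8-.44,225+Y/8-.44]
for X,u0,top,mid,bot in [(250,145,177,135,0),(500,395,448-280,407-280,0)]:
    E=back(c,[f(X,top,u0)],25)[0]; print('edge',E.round(2),'rule far edge',back(c,[f(X,mid,u0)],12)[0].round(2))
    for z in (0,12): print(z,[ (proj(c,[[E[0]-g,E[1],z]])[0]-[u0-.44,225-.44])*8 for g in (0,1,2,3)])
E
```

```text
edge [494.4  -57.58  25.  ] rule far edge [493.13 -61.89  12.  ]
0 [array([333.08882786, 115.86692369]), array([331.53969617, 106.52228504]), array([329.98820675,  97.16342409]), array([328.4343542 ,  87.79030835])]
12 [array([294.77562741, 144.0560782 ]), array([293.1399874, 134.3939486]), array([291.50176743, 124.71657848]), array([289.86096137, 115.02393175])]
edge [510.28 158.31  25.  ] rule far edge [509.75 162.67  12.  ]
0 [array([418.78114537, 107.52007473]), array([418.81799375,  98.16846114]), array([418.8548982 ,  88.80261368]), array([418.89185888,  79.42249983])]
12 [array([456.23197329, 135.40797445]), array([456.29967653, 125.73835682]), array([456.36748657, 116.0534858 ]), array([456.43540367, 106.35332526])]
```

The visible face strip suggests a uniform gap of about 1 mm or less, at the limit of the pixels. I'll nudge the grip from behind with closed fingers to be sure.

```bash
python3 - <<'E'
from h import *
go([452,57,98],85.65)
E
```

```text
clock 10.60 pos [494.2  52.9 229.4] jaw 85.60 tilt [-1.1e-03  5.0e-04 -1.0e+00] shift [ 42.5   0.8 131.4] turn -0.05 f [-0.5 -0.1 -0.2] open 50.1 q6 -1.43
```

Call:
{"method": "jog_arm", "body": {
  "targets": [
    [[15, 0, 0, 0], [30, 0.5, 10, 0], [42.5, 1, 30, 0], [42.5, 1, 60, 0], [42.5, 1, 90, 0], [42.5, 1, 115, 0], [42.5, 1, 128, 0], [42.5, 1, 131, 0], [42.5, 1, 131, 0], [42.5, 1, 131, 0]]
  ],
  "claw": -1
}}

```text
clock: 11.6
position: [452.4, 57.2, 99.2]
eef_rot: [0.12, 3.137, 0.001]
contact_force: [0.3, -0.0, 0.0]
opening: 0.2
```

Call:
{"method": "jog_arm", "body": {
  "targets": [
    [[-3, 0, 0, 0], [-6, 0, 0, 0], [-7, 0, 0, 0], [-8, 0, 0, 0], [-8.5, 0, 0, 0], [-9, 0, 0, 0], [-9, 0, 0, 0]]
  ]
}}

```text
clock: 12.3
position: [461.2, 56.5, 99.2]
eef_rot: [0.12, 3.137, 0.001]
contact_force: [-0.4, 0.5, 1.2]
opening: 0.4
```

Call:
{"method": "jog_arm", "body": {
  "targets": [
    [[-0.5, 0, 0, 0], [-1, 0, 0, 0], [-1.3, 0, 0, 0], [-1.3, 0, 0, 0]]
  ]
}}

```text
clock: 12.7
position: [462.4, 56.4, 99.1]
eef_rot: [0.121, 3.138, 0.001]
contact_force: [-1.5, 0.2, 0.4]
opening: 0.1
```

Call:
{"method": "jog_arm", "body": {
  "targets": [
    [[-0.4, 0, 0, 0], [-0.8, 0, 0, 0], [-0.8, 0, 0, 0]]
  ]
}}

```text
clock: 13.0
position: [462.6, 56.4, 99.0]
eef_rot: [-0.12, -3.139, -0.001]
contact_force: [-6.3, 2.2, 4.4]
opening: 0.5
```

The fingers stalled at 6.3 N, so the rule is hard against the board. Next I'll back off, rise, and open above the post.

Call:
{"method": "jog_arm", "body": {
  "targets": [
    [[5, 0, 0, 0], [12, 0, 0, 0], [12, 0, -30, 0], [12, 0, -70, 0], [12, 0, -110, 0], [12, 0, -135, 0], [12, 0, -140, 0], [12, 0, -140, 0]]
  ],
  "claw": -1
}}

```text
clock: 13.8
position: [450.7, 57.3, 239.4]
eef_rot: [0.12, 3.137, 0.001]
contact_force: [-0.2, -0.4, -1.0]
opening: 0.8
```

```bash
python3 - <<'E'
from h import *
go([567.9,8.3,238],85.65)
E
```

```text
clock 13.80 pos [450.7  57.3 239.4] jaw 85.60 tilt [-1.8e-03  7.0e-04 -1.0e+00] shift [-120.6  -39.9    1.6] turn -0.05 f [-0.2 -0.4 -1. ] open 0.8 q6 -1.42
```

```bash
python3 - <<'E'
from h import *
im=grab('wrist','w4.png')['color']
cv2.imwrite('pics/w4c.png',cv2.resize(im[200:400,140:540],None,fx=2,fy=2,interpolation=2))
E
```

```text
(no output)
```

View pics/w4c.png

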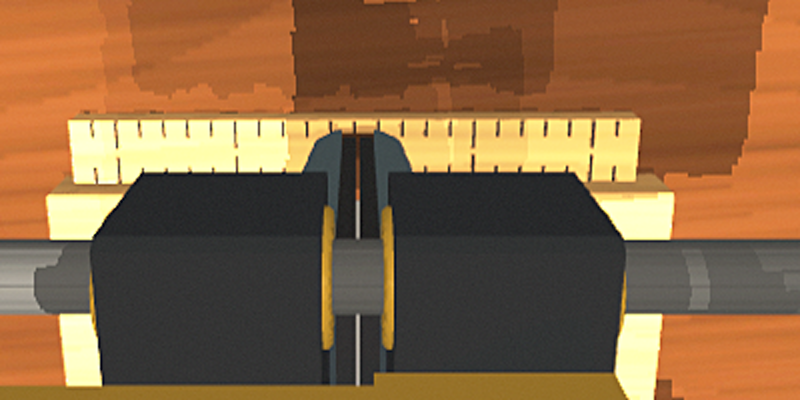

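Call:
{"method": "jog_arm", "body": {
  "targets": [
    [[-15, -5, 1, 0], [-40, -13, 1, 0], [-65, -21, 1, 0], [-90, -30, 1, 0], [-110, -37, 1, 0], [-120.5, -40, 1, 0], [-120.5, -40, 1, 0], [-120.5, -40, 1, 0]]
  ],
  "claw": 0.2
}}

```text
clock: 14.65
position: [566.6, 8.2, 236.3]
eef_rot: [-0.121, -3.137, -0.001]
contact_force: [-0.0, -0.3, -0.3]
opening: 54.4
```

The crop shows the rule (70–638, rows 118–185) parallel and tight to the board edge, evenly placed between the board corners at 47 and 673. Next I'll check that the post sits between the fingers.

```bash
python3 - <<'E'
from h import *
go([567.9,8.3,168],85.65)
im=grab('wrist','w5.png')['color']
c=cam('w5.png'); print(proj(c,[[567.9,8.3,125]]))
E
```

```text
clock 14.65 pos [566.6   8.2 236.3] jaw 85.60 tilt [ 1.9e-03  3.0e-04 -1.0e+00] shift [-1.4  0.2 68.3] turn -0.05 f [-0.  -0.3 -0.3] open 54.4 q6 -1.52
[[319.92338764 280.55011465]]
```

View pics/w5.png

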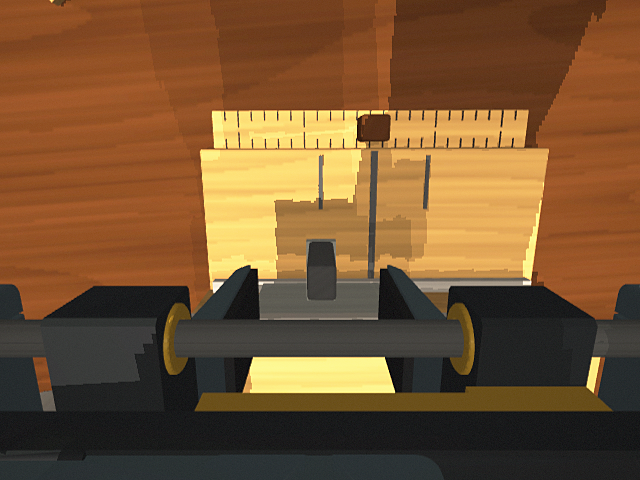

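The post's top is at about (321,283), against a predicted (320,281), and is centred between the fingers. The shutter is shut and the rule flush.

Call:
{"method": "jog_arm", "body": {
  "targets": [
    [[-1.3, 0.4, 20, 0], [-1.3, 0.4, 42, 0], [-1.3, 0.4, 58, 0], [-1.3, 0.4, 67, 0], [-1.3, 0.4, 68, 0], [-1.3, 0.4, 68, 0], [-1.3, 0.4, 68, 0]]
  ]
}}

```text
clock: 15.4
position: [568.0, 8.7, 169.4]
eef_rot: [-0.12, -3.139, -0.001]
contact_force: [-0.1, -1.1, -0.3]
opening: 54.8
```

Call:
{"method": "jog_arm", "body": {
  "targets": [
    [[0, 0, 0, 0], [0, 0, 0, 0], [0, 0, 0, 0], [0, 0, 0, 0], [0, 0, 0, 0], [0, 0, 0, 0], [0, 0, 0, 0], [0, 0, 0, 0], [0, 0, 0, 0]]
  ],
  "claw": -1,
  "newtons": 35
}}

```text
clock: 16.3
position: [568.1, 9.4, 169.5]
eef_rot: [-0.12, -3.139, -0.002]
contact_force: [1.1, 10.2, 0.1]
opening: 16.0
```

```bash
python3 - <<'E'
from h import *
go([567.9+3.0,8.3+39.9,168],85.65)
E
```

```text
clock 16.30 pos [568.1   9.4 169.5] jaw 85.61 tilt [ 3.0e-04  1.4e-03 -1.0e+00] shift [ 0.2 38.9  1.5] turn -0.04 f [ 1.1 10.2  0.1] open 16.0 q6 -1.52
```

Call:
{"method": "jog_arm", "body": {
  "targets": [
    [[0, 2, 0, 0], [0, 5, 0, 0], [0, 8, 0, 0], [0, 11, 0, 0], [0, 14, 0, 0], [0, 17, 0, 0], [0, 20, 0, 0], [0, 23, 0, 0], [0, 26, 0, 0], [0, 29, 0, 0], [0, 32, 0, 0], [0, 35, 0, 0], [0, 37, 0, 0], [0, 39, 0, 0], [0, 40, 0, 0], [0, 40, 0, 0], [0, 40, 0, 0]]
  ]
}}

```text
clock: 18.0
position: [571.1, 49.2, 169.5]
eef_rot: [-0.12, -3.139, -0.001]
contact_force: [-1.4, -8.1, 1.9]
opening: 15.5
```

```bash
python3 - <<'E'
from h import *
go([568.1+3.0,9.4+39.9,169.5],85.65)
im=grab('wrist','w6.png')['color']; grab('top','t3.png'); grab('scene','s3.png')
cv2.imwrite('pics/w6c.png',cv2.resize(im[90:350,190:560],None,fx=2.1,fy=2.1,interpolation=2))
E
```

```text
clock 18.00 pos [571.1  49.2 169.5] jaw 85.62 tilt [ 6.e-04  9.e-04 -1.e+00] shift [-0.   0.1  0. ] turn -0.03 f [-1.4 -8.1  1.9] open 15.5 q6 -1.45
```

View pics/w6c.png

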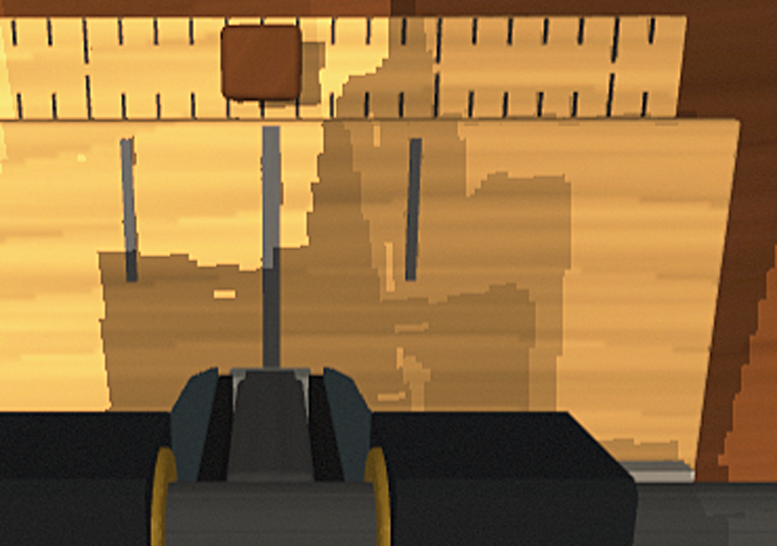

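The post is centred on the half-travel line (both at column ~271), the force is about 8 N against an expected 7.7 N, and the rule is still flush. I'll hand it in.

```bash
python3 - <<'E'
from h import *
a,b=cv2.imread('pics/top1.png'),cv2.imread('pics/t3.png')
for n,(x0,y0,x1,y1) in dict(jar=(90,235,155,290),tin=(385,145,420,187),carton=(484,198,550,293)).items(): print(n,cv2.absdiff(a[y0:y1,x0:x1],b[y0:y1,x0:x1]).mean().round(2))
go([571.1,49.3,169.5],85.65); print(ctrl.finish_job())
E
```

```text
jar 2.79
tin 2.11
carton 1.73
clock 18.15 pos [571.1  49.1 169.5] jaw 85.63 tilt [ 6.e-04  9.e-04 -1.e+00] shift [-0.   0.2  0. ] turn -0.02 f [-1.2 -6.9  1.8] open 15.9 q6 -1.45
the job is handed in; nothing more can be done
None
```

The job is handed in at 18.15 s. The larger rule lies flat and roughly centred against the base board's front edge, and I let go of it while the shutter was shut. I then gripped the shutter's post and slid it to half travel, and the gripper is still holding it there.

- **Rule:** after I released it, one image measurement suggested a gap of up to about 1 mm, even along its length. I nudged the rule from behind with closed fingers until it stalled against the board at 6.3 N. In later views its edge is parallel and tight to the board.
- **Shutter:** in the last wrist image the post is centred on the long half-travel line. The gripper had moved about 39.9 mm from the shut stop. The force pulling back was 7 to 8 N, where 7.7 N is expected. At no point did I command it past half travel.
- **Bystanders:** the first and last top images show almost no change around the jar, tin and carton (mean differences of about 2 to 3 grey levels).

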